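Fit the lid set on the apple sample tin and take off its dust cover

TASK

The apple in the open sample tin is to have its breathing measured: pick up the nested pair of lids from the lid rest by the blue knob of the white inner lid (the orange outer lid rides on it), and lower the pair onto the tin until the inner lid sits flat on the rim before you let the knob go. Then take the orange outer lid by its black collar and lift it alone, straight up, so that the white inner lid with its two brass ports stays undisturbed on the tin. Finish while holding the orange lid level above the tin, a few centimetres clear of the top of the knob, and leave everything else on the table where it is.

Things in the scene. Friction and masses are not known exactly. Their poses are not given: they have to be found in the camera images.
- tin: Open round aluminium tin, blue band, red apple inside, fixed to the table on a black foot 124 mm across and 6 mm high. Outside 100 mm, mouth 94 mm across, rim 95 mm above the table. Origin: centre of its underside, on the table; z up. The seated inner lid's origin is 95 mm above it. Tin and lid rest can be either side of the middle.
- lid_rest: Low round black cup fixed to the table, outside diameter 100 mm, rim 40 mm above the table, on a grey foot 124 mm across. At the start the two nested lids lie on its rim, concentric with it. Origin: centre of its underside, on the table; z up.
- inner_lid: Loose white lid, 0.2 kg. Origin: centre of its disc's underside, which sits on the rim; z up. Disc 108 mm across, 5 thick. Below, a black plug, 89 mm across, tapering to 80 mm at z = -12 mm, enters the tin. Above, a white boss 60 mm across up to z = 17 mm carries the outer lid; a blue knob stands on it. Two brass ports 11 mm high, 42 mm off the axis, are hidden by the outer lid.
- outer_lid: Loose orange lid, 0.15 kg, resting unfastened on the inner lid's boss. Origin: centre of its top plate's underside; z up; nested, it is 17 mm above the inner lid's origin. Plate 122 mm across, 4 thick, with a 30 mm hole; skirt 3 mm thick down to z = -23 mm, with 4 mm play around the inner disc. Black collar, its handle, 40 mm outside, 30 mm inside, from the plate up to z = 34 mm.
- knob_top (a point): Centre of the flat top of the inner lid's blue round knob, 83 mm above that lid's origin. Knob 18 mm across, on the axis, from z = 17 to 83 mm; it passes freely through the outer lid's collar and sticks out 32 mm above it. Lifted by the knob, the inner lid carries the outer lid along.
- collar_top (a point): Centre of the upper edge of the outer lid's black collar, 34 mm above that lid's origin, 30 mm above its plate. The skirt is clear of the knob's top once the outer lid's origin is 106 mm above the inner lid's.
- apple_a: Loose dark red apple, 75 mm across, 69 mm high, in the middle beyond the tin and the rest; leave it. Origin: centre of its underside.
- apple_b: Loose dark red apple, 73 mm across, 67 mm high, far left; leave it. Origin: centre of its underside.
- sizing_ring: Loose yellow fruit sizing ring with a handle lying flat, ring 72 mm across, 6 mm thick, its 70 mm handle along its -x, in the middle before the robot; leave it. Origin: centre of the ring's underside.
- spray_bottle: Loose white bottle with a grey cap, 60 mm across, 160 mm high, far right; leave it. Origin: centre of its underside.
- refractometer: Loose black hand refractometer with a steel prism end lying on its side on the left, about 180 mm long, 34 mm wide and 34 mm high; leave it. Origin: under the middle of its tube, on the table; its length is along x.
- cup: Loose green cup, 72 mm across, 80 mm high, on the right; leave it. Origin: centre of its underside.
Things that resemble listed ones, but are neither listed nor needed, are in the scene too. Leave any pink or turquoise look-alike of the outer_lid alone.

How it is judged:
On the way, in this order (a step that is already met when the one before it is completed fails the run):
1. the nested lids are lowered onto the tin, still held by the knob (inner lid within 6 mm of its seat) (horizontal distance between inner_lid and tin below 0.006 m and z of inner_lid in the frame of tin below 0.101 m and z of outer_lid in the frame of inner_lid below 0.021 m and horizontal distance between outer_lid and inner_lid below 0.01 m and contact force between the fingers and inner_lid above 0.5 N), for 0.05 s.
2. the knob is let go with the inner lid seated on the rim and the outer lid still on it (horizontal distance between inner_lid and tin below 0.006 m and z of inner_lid in the frame of tin between 0.09 and 0.099 m and angle between inner_lid's own z axis and vertical below 0.05 rad and z of outer_lid in the frame of inner_lid below 0.021 m and horizontal distance between outer_lid and inner_lid below 0.01 m and contact force between the fingers and inner_lid below 0.1 N), for 0.1 s.
At the end, for the whole second after the job is handed in: Inner lid still and untouched on the tin (6 mm from its axis, 4 mm in height, 0.05 rad); fingers hold the outer lid still, level (0.2 rad), within 50 mm of the tin's axis, touching neither tin nor inner lid, skirt 10 mm or more above the knob (horizontal distance between inner_lid and tin below 0.006 m and z of inner_lid in the frame of tin between 0.09 and 0.099 m and angle between inner_lid's own z axis and vertical below 0.05 rad and linear speed of inner_lid below 0.02 m/s and z of outer_lid in the frame of inner_lid above 0.116 m and horizontal distance between outer_lid and tin below 0.05 m and angle between outer_lid's own z axis and vertical below 0.2 rad and linear speed of outer_lid below 0.03 m/s and contact force between the fingers and outer_lid above 1 N and contact force between outer_lid and inner_lid below 0.05 N and contact force between outer_lid and tin below 0.05 N and contact force between each of the arm, the fingers and inner_lid below 0.1 N); the arm keeps its last pose, push and grip.
It fails at once if the outer lid is taken off the inner lid anywhere but on the tin, or the inner lid shifts after that (z of outer_lid in the frame of inner_lid above 0.032 m and not (horizontal distance between inner_lid and tin below 0.006 m and z of inner_lid in the frame of tin between 0.09 and 0.099 m and angle between inner_lid's own z axis and vertical below 0.05 rad)).
It fails at once if the inner lid is pulled up off the tin along with the outer lid (contact force between the fingers and outer_lid above 2 N and contact force between the fingers and inner_lid below 0.5 N and horizontal distance between inner_lid and tin below 0.05 m and z of inner_lid in the frame of tin above 0.102 m).
It fails at once if a bystander is pushed away (over 25 mm) (distance of any of apple_a, apple_b, sizing_ring, spray_bottle, refractometer, cup from where it was at the start of the episode above 0.025 m).
It fails at once if a bystander is tipped (angle between any of apple_a, apple_b, sizing_ring, spray_bottle, refractometer, cup's own z axis and vertical above 0.4 rad).
It also fails if it takes over 51 s, if anything falls off the work surface, if the arm or the gripper's body presses on something with over 40 N, if the wrist force passes 120 N, or if a joint passes its speed limit or range.

ROBOT

A 7-joint arm with a two-finger parallel gripper is mounted at the origin on the work surface. World frame = base frame: x ahead of the robot, y to its left, z up, the work surface at z = 0. Lengths are in m, angles in rad, forces in N, time in s.
With the tool pointing down it reaches from about 0.425 to 0.8 m from the base axis. Payload 8.3 kg.
Tool frame: the origin (TCP) lies on the mounting face of the last link; the fingertips stand bot.tips_ahead ahead of it and the grasp point (between the pads) lies 155 mm ahead of it (bot.tips_ahead is the distance from the TCP to the fingertips, in m); z points along the fingers, x is the direction in which the jaws open and shut, and the axes are right-handed (so a half turn about z gives the same grasp; the last joint's range is limited). The gripper opens to 85 mm and grips with 20 to 120 N. Pads are 22 mm wide; open, the fingers measure 114 mm over their backs; the gripper's body (76 mm by 85 mm) begins 54 mm behind the grasp point. The pads swing forward as they close: fully open they stand 13 mm farther back than shut.
Start: joints at [1.261, 0.383, 0.016, 1.37, -0.006, 1.388, -0.046], TCP at [0.153, -0.606, 0.405] pointing down, gripper open.
Joint ranges: [-2.95, 2.95], [-0.25, 2.06], [-1.52, 1.56], [0.18, 2.33], [-1.44, 4.58], [0.02, 2.06], [-3.01, 3.01]. Speed limits (rad/s): [2.39, 2.39, 3.01, 3.01, 3.14, 3.14, 3.14].

INTERFACE

Orientations are given as a unit quaternion [x, y, z, w].
In Python, from workcell import bot, camera, camera_model gives the robot as it stands. The module is installed in compiled form; this text tells all that it offers.
- The arm moves only by the tool servo_tool, never from a script. Its argument "series" is a list that holds one entry, the list of rows, each a list of 5 numbers: the shift along the tool's x, y, z in m, then the turn about the tool's z in rad, then the opening, from 0 (shut) to 1 (fully open). In form: [[[tx, ty, tz, yaw, hand], ...]]. A call has 1 to 20 rows; each row is the pose to reach, as a shift and turn from the pose commanded when the call began, along the tool's axes at that moment; what a row does not reach only later rows make up. A row lasts 1/10 s, in which the tool goes at most 50 mm and 8.59 degrees, less where a joint would pass 70% of its speed; a pose out of reach is approached as far as the arm can. A call with a gripper value outside its range is refused whole. The fingers move at their own pace and stop on an object; "grip_force" is the grip in N (left out, the last holds). Time passes only in rows, so rows that repeat a pose let the fingers close. It gives the time, the measured TCP pose, the force and the opening at its end, in the units of the state.
- bot.state(): the state, without advancing time (a new reading comes with each control period).
- camera(name): name is "side" or "top" or "wrist"; returns the picture (480x640x3 uint8, red, green, blue); there is no depth.
- camera_model(name): a dict with "fx", "fy", "cx", "cy" (pixels), "k1" (the pictures are not rectified: a ray, as slopes to the right and down, at radius r is drawn at 1 + k1 r^2 times it, then the intrinsics apply), "extrinsics" (4x4, takes a point from world to camera coordinates); the wrist camera has in their place "hand_eye" (4x4, takes a point from camera to tool coordinates, whose origin is the TCP and whose axes are the tool frame's). Camera axes: x right, y down, z forward; pixel columns grow to the right and rows downward; lengths in m; the calibration is good to about 2 mm. A picture is of the moment at which its call begins: read the wrist's pose just before it. camera_model takes no time and is no camera call.
- bot.sign_off(): hands the job in, once; it reports no verdict.
The state is a dict: "t": time; "joint_pos": joint angles; "joint_velocities": joint speeds; "joint_torque": joint torques, N m; "position": TCP position; "orientation": TCP orientation; "force": force on the tool from outside, world axes, zero at the start; "torque": the same for the moment, N m; "grip_width": opening from 0.0 (shut) to 1.0 (fully open).
Only numpy, scipy, OpenCV 4.12 (cv2) and the standard library are available. Lean on these libraries where they do the work, as an engineer would, in place of code of your own. Each camera call takes 0.05 s, during which the arm holds its last target.

## Working session

There is one attempt and no reset: what is moved stays moved. The work goes in short steps, Python scripts to look and compute and a tool call to move; the robot and the scene stay as the last step left them, time stands still between calls to the robot, and variables do not carry over. Pictures are saved under pics/ and viewed, and the job is handed in when it is done.

Besides the shell and the picture viewer there is one more tool, called after ">>>" by a JSON object that holds its "fn" and its "kwargs", one argument or row to a line. servo_tool: Moves the arm, as the interface text tells. Its arguments: {"type":"object","properties":{"series":{"type":"array","items":{"type":"array","items":{"type":"array","items":{"type":"number"}}}},"grip_force":{"type":"number"}},"required":["series"]}

```bash
mkdir -p pics; python3 - <<'E'
from workcell import bot,camera,camera_model
import cv2,numpy as np
for n in ("top","side","wrist"):
    cv2.imwrite(f"pics/{n}0.png",camera(n)[:,:,::-1]); 
    print(n,{k:(np.round(v,4).tolist() if hasattr(v,'shape') or isinstance(v,list) else v) for k,v in camera_model(n).items()})
print(bot.state(),bot.tips_ahead)
E
```

```text
top {'fx': 561.060159886139, 'fy': 561.060159886139, 'cx': 322.346309680167, 'cy': 240.42319213651578, 'k1': 0.05035690940805793, 'extrinsics': [[-0.001, -1.0, 0.0, -0.0051], [-0.9968, 0.001, -0.0795, 0.4762], [0.0795, -0.0001, -0.9968, 1.564], [0.0, 0.0, 0.0, 1.0]]}
side {'fx': 595.7519096009107, 'fy': 595.7519096009107, 'cx': 312.59530205343583, 'cy': 238.8788995465898, 'k1': -0.031273944793869565, 'extrinsics': [[-0.9183, -0.3957, -0.0153, 0.4392], [-0.2872, 0.6921, -0.6622, 0.1922], [0.2726, -0.6037, -0.7492, 1.181], [0.0, 0.0, 0.0, 1.0]]}
wrist {'fx': 333.9869841000719, 'fy': 333.9869841000719, 'cx': 318.74549974791745, 'cy': 236.70649604929253, 'k1': 0.02045586041288775, 'hand_eye': [[1.0, -0.0002, -0.0001, 0.0005], [0.0002, 0.9538, 0.3005, -0.0768], [0.0, -0.3005, 0.9538, 0.0307], [0.0, 0.0, 0.0, 1.0]]}
{'t': 0.15, 'joint_pos': array([ 1.26108765,  0.38405162,  0.01638029,  1.37091301, -0.00629636,
        1.38818959, -0.04652623]), 'joint_velocities': array([ 0.00024309, -0.00236618,  0.00167371, -0.00411967,  0.00078687,
        0.00041147, -0.00016046]), 'joint_torque': array([ 2.75694896e-03, -6.28161335e+01,  8.46164357e-01, -3.72169447e+01,
        1.66155113e-02,  1.09816648e-02, -1.39316109e-05]), 'position': array([ 0.15270226, -0.60592908,  0.40390418]), 'orientation': array([ 7.88778379e-01, -6.14677230e-01, -6.01818790e-04, -4.57860939e-04]), 'force': array([ 0.62510742, -0.37532224,  0.09497799]), 'torque': array([-0.05416378,  0.02706519,  0.01484733]), 'grip_width': 1.0009713848237798} 0.1734
```

View pics/top0.png

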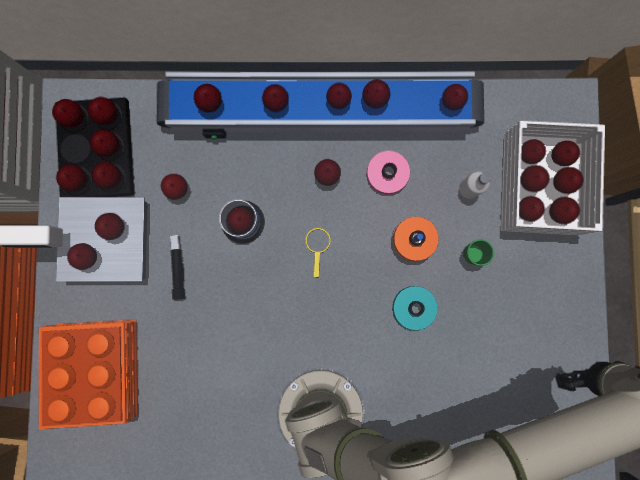

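View pics/side0.png

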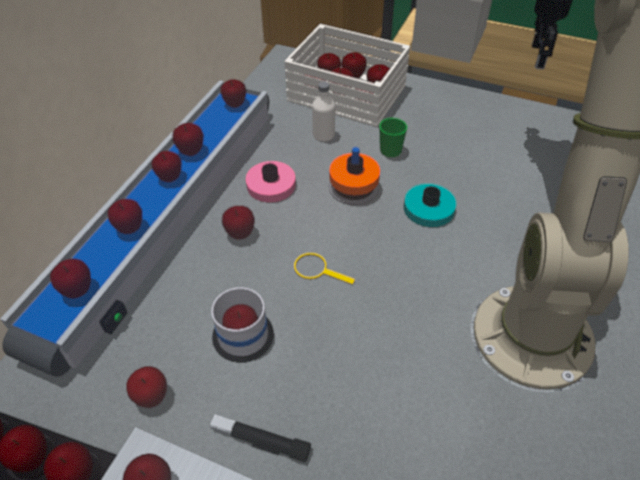

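Top view: the blue-knobbed orange lid is at (416,239). The two look-alikes are pink at (388,172) and turquoise at (416,308), both without a blue knob. The open tin is at (240,220). In the side view the orange lid on its rest is at (355,172) and the tin at (240,320). The orange lid fits the description because it is orange, raised, and has a blue knob through its black collar. I'll confirm with crops and measure.

```bash
cat > h.py <<'E'
import numpy as np,cv2
from workcell import bot,camera,camera_model
def proj(P,n):
    m=camera_model(n);E=np.array(m["extrinsics"]);q=np.atleast_2d(P)@E[:3,:3].T+E[:3,3]
    s=q[:,:2]/q[:,2:];r2=(s**2).sum(1,keepdims=True);s=s*(1+m["k1"]*r2)
    return s*[m["fx"],m["fy"]]+[m["cx"],m["cy"]]
def ray(uv,n,E=None):
    m=camera_model(n);E=np.array(m["extrinsics"]) if E is None else E
    d=(np.array(uv,float)-[m["cx"],m["cy"]])/[m["fx"],m["fy"]];s=d.copy()
    for _ in range(10): s=d/(1+m["k1"]*(s@s))
    return -E[:3,:3].T@E[:3,3],E[:3,:3].T@np.r_[s,1]
def at(uv,n,z,E=None):
    o,d=ray(uv,n,E);return o+d*(z-o[2])/d[2]
def circ(x,y,z,r):
    a=np.linspace(0,2*np.pi,90);return np.c_[x+r*np.cos(a),y+r*np.sin(a),0*a+z]
def wristE():
    s=bot.state();from scipy.spatial.transform import Rotation as R
    T=np.eye(4);T[:3,:3]=R.from_quat(s["orientation"]).as_matrix();T[:3,3]=s["position"]
    return np.linalg.inv(T@np.array(camera_model("wrist")["hand_eye"]))
E
python3 - <<'E'
from h import *
t=cv2.imread("pics/top0.png");s=cv2.imread("pics/side0.png")
for n,im in(("top",t),("side",s)):
    h=cv2.cvtColor(im,cv2.COLOR_BGR2HSV)
    box=((360,200,470,290) if n=="top" else (310,130,400,210))
    x0,y0,x1,y1=box
    m=cv2.inRange(h,(4,150,100),(20,255,255))[y0:y1,x0:x1]
    c=max(cv2.findContours(m,0,1)[0],key=cv2.contourArea)[:,0]+[x0,y0]
    b=cv2.inRange(h,(100,100,40),(125,255,255))[y0:y1,x0:x1];by,bx=np.nonzero(b);kb=[bx.mean()+x0,by.mean()+y0]
    W=np.array([at(p,n,0.061)[:2] for p in c.astype(float)])
    (cx,cy),r=cv2.minEnclosingCircle(W.astype(np.float32))
    print(n,"orange",cx,cy,r,"knob px",kb,len(bx),at(kb,n,0.118))
def crop(im,b,f): x0,y0,x1,y1=b;return cv2.resize(im[y0:y1,x0:x1],(390,390),interpolation=cv2.INTER_CUBIC)
cv2.imwrite("pics/crop1.png",np.vstack([np.hstack([crop(t,(375,200,455,280),5),crop(s,(315,130,395,210),5)])]))
cv2.imwrite("pics/crop2.png",np.vstack([np.hstack([crop(t,(200,180,280,260),5),crop(s,(200,280,290,370),5)])]))
# tin by top: first guess
print(at((240,219),"top",0.095),at((240,308),"side",0.095))
E
```

```text
top orange 0.4781860113143921 -0.2612500488758087 0.06122041866183281 knob px [np.float64(419.8421052631579), np.float64(236.21052631578948)] 38 [ 0.4791817  -0.26317229  0.118     ]
side orange 0.47735124826431274 -0.24815836548805237 0.07253986597061157 knob px [np.float64(355.03960396039605), np.float64(154.990099009901)] 101 [ 0.47601353 -0.24642991  0.118     ]
[0.52815657 0.21589128 0.095     ] [0.53020033 0.22128827 0.095     ]
```

View pics/crop1.png

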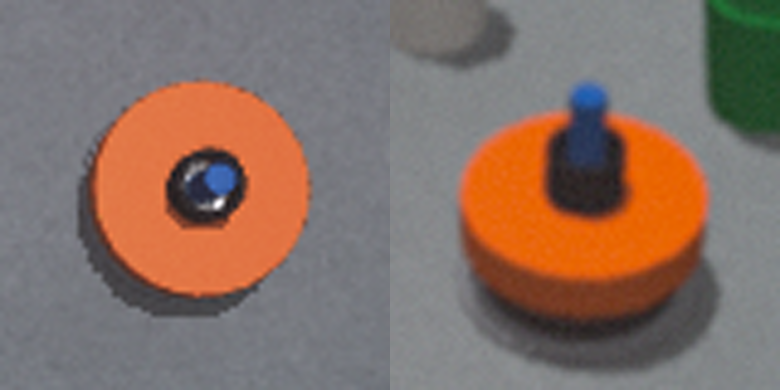

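View pics/crop2.png

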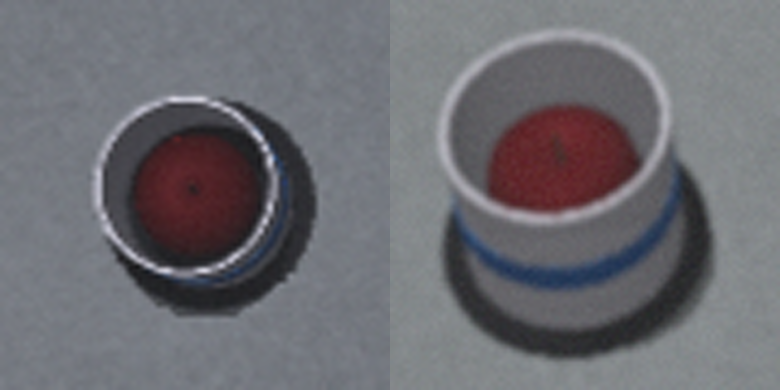

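Crops confirm it. The left pair shows the orange lid with black collar and blue knob, standing on the rest. The second pair shows the open tin with blue band and apple, its rim centred near (238.6,218.4) in the top view. I'll move above the rest for a close wrist view.

>>> {"fn": "servo_tool", "kwargs": {
  "series": [
    [[-0.03,-0.045,0,0,1],[-0.055,-0.085,0,0,1],[-0.08,-0.125,0,0,1],[-0.105,-0.165,0,0,1],[-0.13,-0.205,0,0,1],[-0.155,-0.245,0,0,1],[-0.18,-0.285,0,0,1],[-0.205,-0.322,0,0,1],[-0.23,-0.36,0,0,1],[-0.245,-0.385,0,0,1],[-0.254,-0.399,0,0,1],[-0.254,-0.399,0,0,1],[-0.254,-0.399,0,0,1],[-0.254,-0.399,0,0,1],[-0.254,-0.399,0,0,1]]
  ]
}}

```text
t: 1.65
position: [0.4767, -0.2636, 0.4047]
orientation: [0.788, -0.616, -0.0, 0.0]
force: [0.3, -0.1, -0.2]
grip_width: 0.999
```

```bash
python3 - <<'E'
from h import *
E=wristE();np.save("Ew1.npy",E)
cv2.imwrite("pics/w1.png",camera("wrist")[:,:,::-1]);s=bot.state();print(s["t"],s["position"],s["orientation"],s["joint_pos"])
E
```

```text
1.7 [ 0.47679638 -0.26344081  0.40475969] [ 7.88078089e-01 -6.15575260e-01  3.93446625e-05  1.50911081e-04] [ 0.68402647  0.22505596 -0.28228833  1.58306762  0.06418117  1.34255025
 -0.9322747 ]
```

View pics/w1.png

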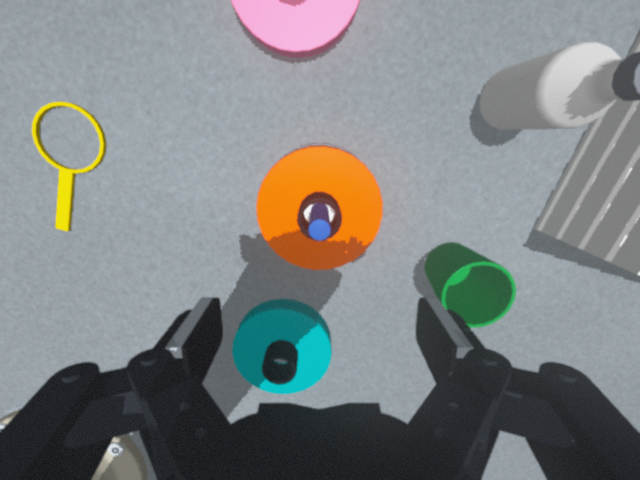

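The wrist view shows the orange disc centred near (320,207), the knob top at (319,229), and the open fingers at about x=205 and 430.

```bash
python3 - <<'E'
from h import *
E=np.load("Ew1.npy");im=cv2.imread("pics/w1.png");h=cv2.cvtColor(im,cv2.COLOR_BGR2HSV)
m=cv2.inRange(h,(4,150,60),(20,255,255));m[:130]=0;m[290:]=0
c=max(cv2.findContours(m,0,1)[0],key=cv2.contourArea)[:,0].astype(float)
W=np.array([at(p,"wrist",0.061,E)[:2] for p in c]);print(cv2.minEnclosingCircle(W.astype(np.float32)),cv2.fitEllipse(W.astype(np.float32)))
b=cv2.inRange(h,(100,140,110),(125,255,255));b[:200]=0;b[260:]=0;y,x=np.nonzero(b);print(x.mean(),y.mean(),len(x),x.min(),x.max(),y.min(),y.max(),at((x.mean(),y.mean()),"wrist",0.123,E))
E
```

```text
((0.48071902990341187, -0.2631107568740845), 0.060587309300899506) ((0.48075947165489197, -0.2633306682109833), (0.11895134299993515, 0.11971277743577957), 85.94157409667969)
319.00955414012736 229.38216560509554 314 309 329 220 239 [ 0.48036948 -0.26343156  0.123     ]
```

>>> {"fn": "servo_tool", "kwargs": {
  "series": [
    [[-0.03,-0.011,0,0,1],[-0.075,-0.028,0,0,1],[-0.12,-0.044,0,0,1],[-0.165,-0.061,0,0,1],[-0.21,-0.077,0,0,1],[-0.255,-0.094,0,0,1],[-0.3,-0.11,0,0,1],[-0.345,-0.127,0,0,1],[-0.39,-0.143,0,0,1],[-0.43,-0.158,0,0,1],[-0.454,-0.167,0,0,1],[-0.454,-0.167,0,0,1],[-0.454,-0.167,0,0,1],[-0.454,-0.167,0,0,1],[-0.454,-0.167,0,0,1]]
  ]
}}

```text
t: 3.2
position: [0.529, 0.217, 0.4048]
orientation: [0.788, -0.616, 0.0, 0.0]
force: [-0.2, -0.4, -0.4]
grip_width: 1.002
```

```bash
python3 - <<'E'
from h import *
E=wristE();np.save("Ew2.npy",E)
cv2.imwrite("pics/w2.png",camera("wrist")[:,:,::-1]);s=bot.state();print(s["t"],s["position"],s["orientation"],s["joint_pos"])
E
```

```text
3.25 [0.52893559 0.21724595 0.40487623] [ 7.88005936e-01 -6.15667538e-01  3.42373197e-04  9.99549733e-05] [ 0.03162526  0.3269235  -0.60934395  1.49934368  0.18923338  1.37446123
 -1.91622817]
```

View pics/w2.png

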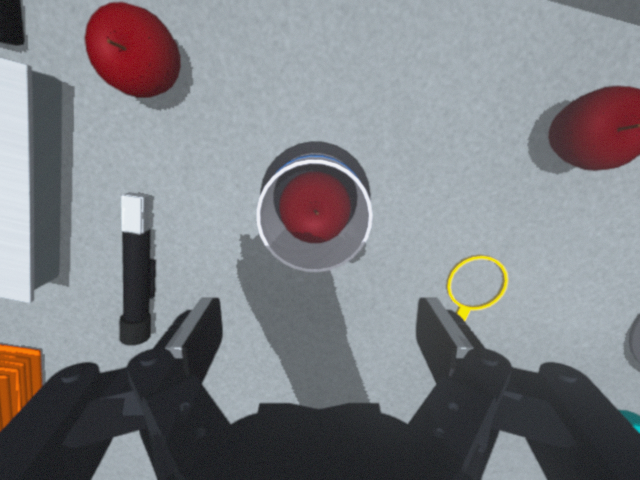

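The tin's rim appears in the wrist view as a ring from x=257 to 373 and y=159 to 271. I'll fit it.

```bash
python3 - <<'E'
from h import *
from scipy.optimize import minimize
E=np.load("Ew2.npy");im=cv2.imread("pics/w2.png");g=cv2.GaussianBlur(cv2.cvtColor(im,cv2.COLOR_BGR2GRAY),(0,0),0.7).astype(np.float32)
m=camera_model("wrist")
def pw(P,E,m):
    q=P@E[:3,:3].T+E[:3,3];s=q[:,:2]/q[:,2:];s=s*(1+m["k1"]*(s**2).sum(1,keepdims=True));return s*[m["fx"],m["fy"]]+[m["cx"],m["cy"]]
def fit(g,E,m,x0):
    def val(p,r):
        u=pw(circ(p[0],p[1],.095,r),E,m).astype(np.float32);return cv2.remap(g,u[:,:1],u[:,1:],1).ravel()
    f=lambda p:-(np.clip(val(p,.0485)-val(p,.0535),-10,40)+np.clip(val(p,.0485)-val(p,.0445),-10,40)).mean()
    best=min(((f((x0[0]+a,x0[1]+b)),x0[0]+a,x0[1]+b) for a in np.arange(-.012,.0121,.001) for b in np.arange(-.012,.0121,.001)))
    r=minimize(f,best[1:],method="Nelder-Mead",options=dict(initial_simplex=np.array(best[1:])+[[0,0],[.001,0],[0,.001]]));return r.x,r.fun
p,fv=fit(g,E,m,(.529,.217));print("wrist",p,fv)
u=pw(circ(p[0],p[1],.095,.05),E,m)
out=im.copy();cv2.polylines(out,[np.round(u*8).astype(np.int32)],True,(0,255,0),1,shift=3)
for n in("top","side"):
    I=cv2.imread(f"pics/{n}0.png");mm=camera_model(n);q,f=fit(cv2.cvtColor(I,cv2.COLOR_BGR2GRAY).astype(np.float32),np.array(mm["extrinsics"]),mm,(.529,.217));print(n,q,f)
cv2.imwrite("pics/w2f.png",cv2.resize(out[140:290,240:390],(600,600),interpolation=cv2.INTER_NEAREST))
E
```

```text
wrist [0.53383702 0.22186995] -73.64051818847656
top [0.53224203 0.2228936 ] -78.53642272949219
side [0.53458442 0.22335175] -73.89779663085938
```

View pics/w2f.png

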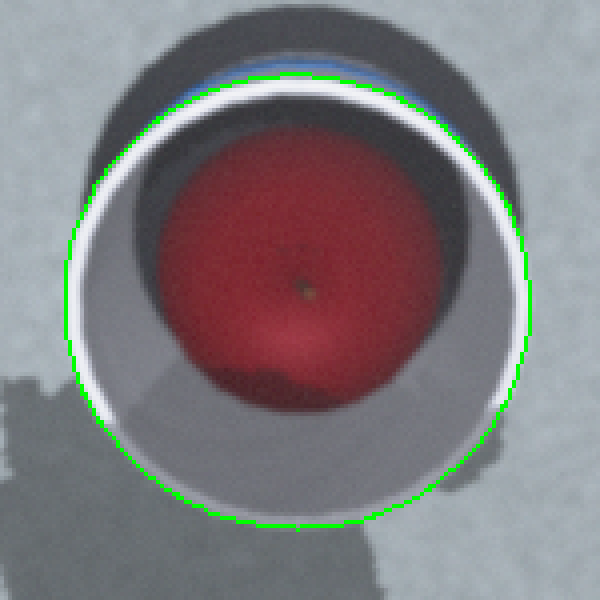

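>>> {"fn": "servo_tool", "kwargs": {
  "series": [
    [[0.03,0.011,0,0,1],[0.075,0.027,0,0,1],[0.12,0.043,0,0,1],[0.165,0.059,0,0,1],[0.21,0.075,0,0,1],[0.255,0.092,0,0,1],[0.3,0.108,0,0,1],[0.345,0.124,0,0,1],[0.39,0.14,0,0,1],[0.43,0.1545,0,0,1],[0.4545,0.1633,0,0,1],[0.4545,0.1633,0.02,0,1],[0.4545,0.1633,0.05,0,1],[0.4545,0.1633,0.07,0,1],[0.4545,0.1633,0.085,0,1],[0.4545,0.1633,0.085,0,1],[0.4545,0.1633,0.085,0,1]]
  ]
}}

```text
t: 4.95
position: [0.481, -0.2623, 0.3202]
orientation: [0.788, -0.615, 0.0, -0.0]
force: [-0.7, 0.5, -0.1]
grip_width: 0.999
```

```bash
python3 - <<'E'
from h import *
E=wristE();np.save("Ew3.npy",E)
im=camera("wrist")[:,:,::-1].copy();cv2.imwrite("pics/w3.png",im);s=bot.state();print(s["t"],s["position"],s["orientation"])
h=cv2.cvtColor(im,cv2.COLOR_BGR2HSV)
b=cv2.inRange(h,(100,140,110),(125,255,255));n,l,st,c=cv2.connectedComponentsWithStats(b);i=1+st[1:,4].argmax();print(st[i],c[i],at(c[i],"wrist",0.123,E))
E
```

```text
5.0 [ 0.48131348 -0.26228309  0.32083889] [ 7.88547855e-01 -6.14972971e-01  7.08129768e-04 -1.53776211e-04]
[307 284  13  10  43] [312.95348837 288.53488372] [ 0.47502811 -0.26106482  0.123     ]
```

View pics/w3.png

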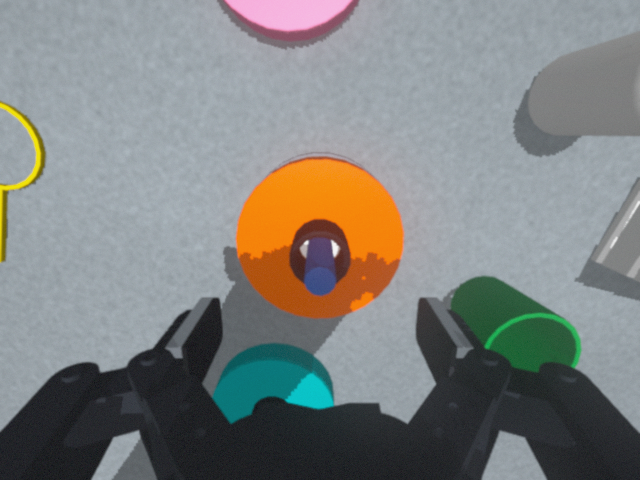

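The knob top is at (320,281), now in the gripper's shadow, so the colour threshold caught only part of it. It is centred between the fingers at x=210 and 430.

```bash
python3 - <<'E'
from h import *
E=np.load("Ew3.npy");im=cv2.imread("pics/w3.png");h=cv2.cvtColor(im,cv2.COLOR_BGR2HSV)
print(at((320,281),"wrist",0.123,E)); 
cv2.imwrite("pics/w3c.png",cv2.resize(im[200:320,240:400],(800,600),interpolation=cv2.INTER_CUBIC))
print(bot.state()["position"])
E
```

```text
[ 0.48035768 -0.26371398  0.123     ]
[ 0.48131348 -0.26228309  0.32083889]
```

View pics/w3c.png

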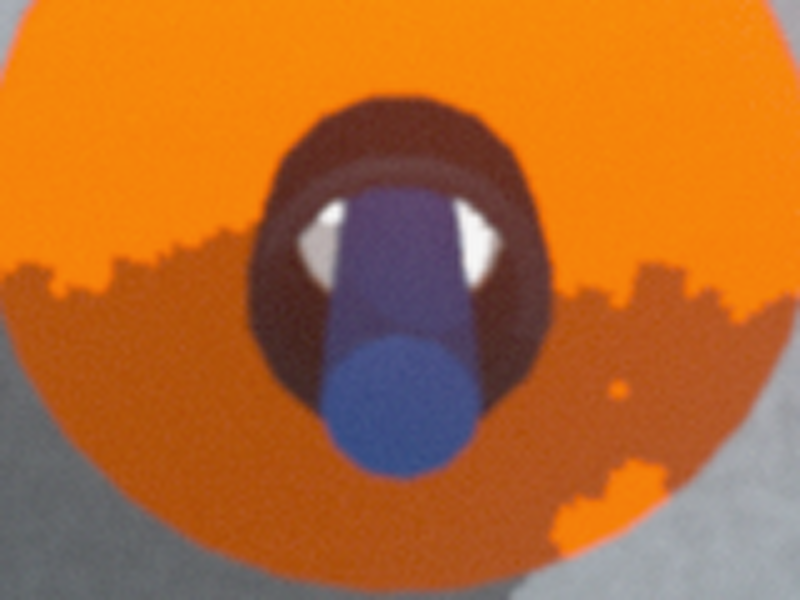

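The enlarged crop puts the knob-top centre at (320.2,281.4), which lies on the commanded axis. I'll descend and close.

>>> {"fn": "servo_tool", "kwargs": {
  "series": [
    [[0,0,0.02,0,1],[0,0,0.035,0,1],[0,0,0.045,0,1],[0,0,0.048,0,1],[0,0,0.048,0,1],[0,0,0.048,0,0.5],[0,0,0.048,0,0.35],[0,0,0.048,0,0.3],[0,0,0.048,0,0.25],[0,0,0.048,0,0],[0,0,0.048,0,0],[0,0,0.048,0,0],[0,0,0.048,0,0],[0,0,0.048,0,0],[0,0,0.048,0,0]]
  ],
  "grip_force": 50
}}

```text
t: 6.5
position: [0.4814, -0.2621, 0.272]
orientation: [0.789, -0.615, 0.0, -0.0]
force: [1.0, -3.0, 2.0]
grip_width: 0.191
```

```bash
python3 - <<'E'
from h import *
im=camera("wrist")[:,:,::-1].copy();cv2.imwrite("pics/w4.png",im);s=bot.state();print(s["t"],s["position"],s["orientation"],s["grip_width"],s["force"])
E
```

```text
6.55 [ 0.48138498 -0.26209134  0.27198526] [ 7.88698536e-01 -6.14779998e-01  4.16033368e-04 -6.88240862e-06] 0.1915350319971854 [ 0.90296729 -2.65204995  2.31848196]
```

View pics/w4.png

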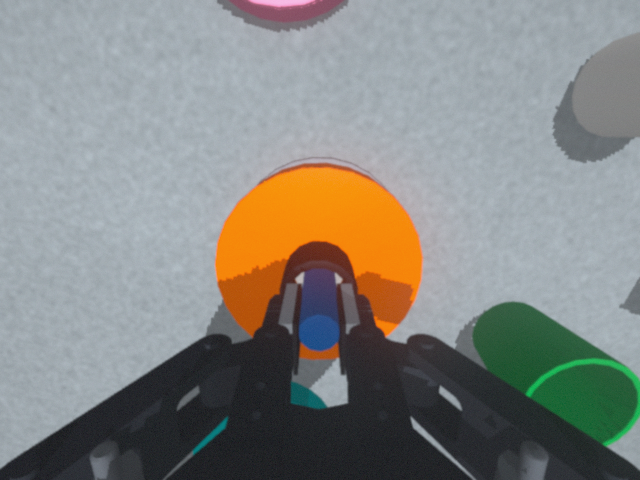

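The pads hold the knob (opening 0.19, about 16 mm; knob at (320,320)). I'll lift slowly.

>>> {"fn": "servo_tool", "kwargs": {
  "series": [
    [[0,0,-0.003,0,0],[0,0,-0.009,0,0],[0,0,-0.017,0,0],[0,0,-0.027,0,0],[0,0,-0.038,0,0],[0,0,-0.05,0,0],[0,0,-0.062,0,0],[0,0,-0.074,0,0],[0,0,-0.086,0,0],[0,0,-0.097,0,0],[0,0,-0.107,0,0],[0,0,-0.114,0,0],[0,0,-0.118,0,0],[0,0,-0.12,0,0],[0,0,-0.12,0,0],[0,0,-0.12,0,0]]
  ]
}}

```text
t: 8.15
position: [0.4812, -0.2618, 0.3912]
orientation: [0.789, -0.615, -0.0, 0.0]
force: [-0.4, -0.3, -3.8]
grip_width: 0.191
```

```bash
python3 - <<'E'
from h import *
im=camera("wrist")[:,:,::-1].copy();s=bot.state();b=camera("side")[:,:,::-1];cv2.imwrite("pics/w5.png",np.hstack([cv2.resize(im,(400,300)),cv2.resize(b[60:240,260:500],(400,300))]));print(s["t"],s["position"],s["orientation"],s["grip_width"],s["force"])
E
```

```text
8.2 [ 0.4811812  -0.261818    0.39120137] [ 7.88772158e-01 -6.14685515e-01 -4.48183843e-04  1.30566979e-05] 0.19209678714972153 [-0.83215557  0.53025865 -3.53074878]
```

View pics/w5.png

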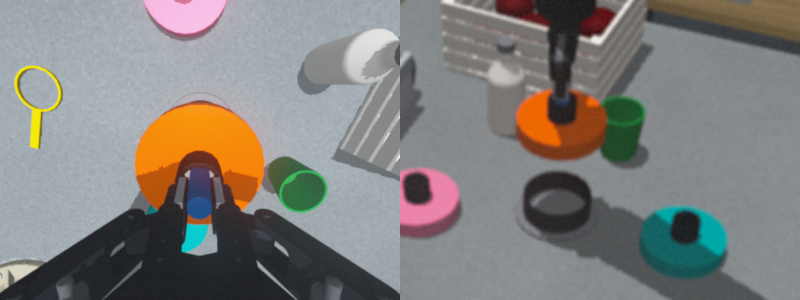

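Both lids hang level (force −3.5 N, about 0.35 kg) and the rest is empty at (555,200) in the side inset. I'll measure the knob's place in the tool frame and the shift to the tin.

```bash
python3 - <<'E'
from h import *
im=camera("wrist")[:,:,::-1].copy();cv2.imwrite("pics/w6.png",cv2.resize(im[260:380,240:400],(800,600),interpolation=cv2.INTER_CUBIC))
E=wristE();np.save("Ew6.npy",E);s=bot.state();print(s["position"],s["orientation"])
h=cv2.cvtColor(im,cv2.COLOR_BGR2HSV);b=cv2.inRange(h,(100,120,60),(125,255,255));b[:290]=0
n,l,st,c=cv2.connectedComponentsWithStats(b);i=1+st[1:,4].argmax();print(st[i],c[i])
E
```

```text
[ 0.48119901 -0.26180629  0.39128347] [ 7.88801004e-01 -6.14648524e-01 -4.09368164e-04  2.44914197e-05]
[ 299  303   41   47 1471] [317.72603671 327.51665534]
```

View pics/w6.png

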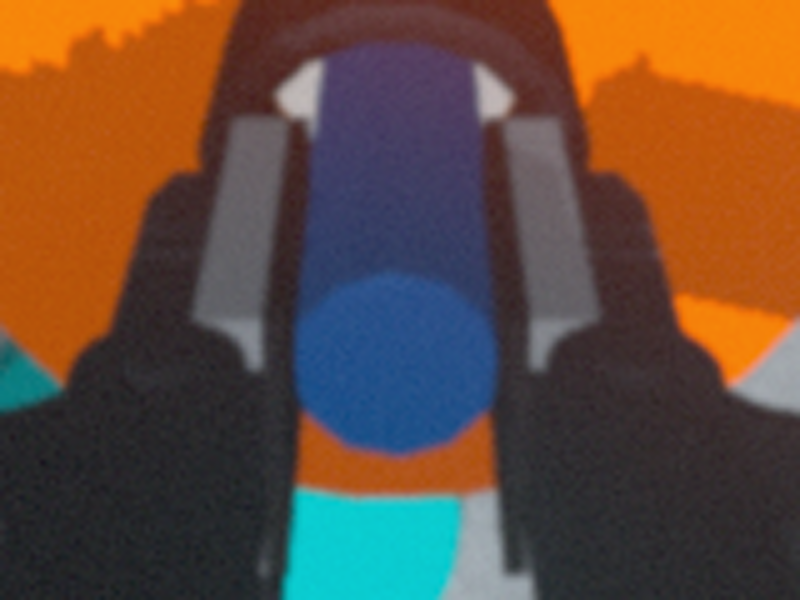

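Knob top centre is at crop (396,363), which is image (319.2,332.6).

```bash
python3 - <<'E'
from h import *
E=np.load("Ew6.npy");k=at((319.2,332.6),"wrist",0.3912-0.149,E);print(k)
T=np.linalg.inv(E);s=bot.state()
from scipy.spatial.transform import Rotation as R
r=R.from_quat(s["orientation"]).as_matrix();print("knob in tool",r.T@(k-s["position"]))
for k in (k[:2],np.array([.4812,-.2618])):
    d=np.r_[np.array([.5338,.2219])-k,0];print(r.T@d)
E
```

```text
[ 0.47980968 -0.26276069  0.2422    ]
knob in tool [0.00067768 0.00149968 0.14908391]
[-4.56765309e-01 -1.70810876e-01  1.88678549e-04]
[-4.56173570e-01 -1.69227917e-01  1.89171970e-04]
```

>>> {"fn": "servo_tool", "kwargs": {
  "series": [
    [[-0.0047,-0.0017,0,0,0],[-0.0141,-0.0052,0,0,0],[-0.0281,-0.0105,0,0,0],[-0.0469,-0.0175,0,0,0],[-0.0703,-0.0262,0,0,0],[-0.0984,-0.0367,0,0,0],[-0.1312,-0.0489,0,0,0],[-0.164,-0.0611,0,0,0],[-0.1968,-0.0733,0,0,0],[-0.2296,-0.0855,0,0,0],[-0.2624,-0.0977,0,0,0],[-0.2952,-0.11,0,0,0],[-0.328,-0.1222,0,0,0],[-0.358,-0.1333,0,0,0],[-0.3862,-0.1438,0,0,0],[-0.4096,-0.1525,0,0,0],[-0.4284,-0.1595,0,0,0],[-0.4424,-0.1648,0,0,0],[-0.4518,-0.1683,0,0,0],[-0.4565,-0.17,0,0,0]]
  ]
}}

```text
t: 10.3
position: [0.5342, 0.2234, 0.3917]
orientation: [0.789, -0.614, -0.0, -0.0]
force: [0.3, -0.7, -3.8]
grip_width: 0.195
```

>>> {"fn": "servo_tool", "kwargs": {
  "series": [
    [[0,0,0,0,0],[0,0,0,0,0],[0,0,0,0,0],[0,0,0,0,0]]
  ]
}}

```text
t: 10.7
position: [0.5348, 0.2215, 0.3918]
orientation: [0.788, -0.615, 0.0, 0.0]
force: [0.1, -0.5, -3.9]
grip_width: 0.191
```

```bash
python3 - <<'E'
from h import *
a=camera("side")[:,:,::-1].copy();b=camera("top")[:,:,::-1].copy();c=camera("wrist")[:,:,::-1].copy()
for n,i in(("side",a),("top",b),("wrist",c)):cv2.imwrite(f"pics/{n}7.png",i)
np.save("Ew7.npy",wristE());s=bot.state();print(s["t"],s["position"],s["orientation"],s["grip_width"],s["force"])
cv2.imwrite("pics/m7.png",np.hstack([cv2.resize(c[180:480,120:520],(400,300)),cv2.resize(a[180:390,140:420],(400,300))]))
E
```

```text
10.85 [0.53467209 0.22197834 0.3918003 ] [ 7.88585536e-01 -6.14925074e-01  7.04745889e-05 -2.03371923e-05] 0.1861117007917383 [-0.27431733  0.30274042 -3.53074308]
```

View pics/m7.png

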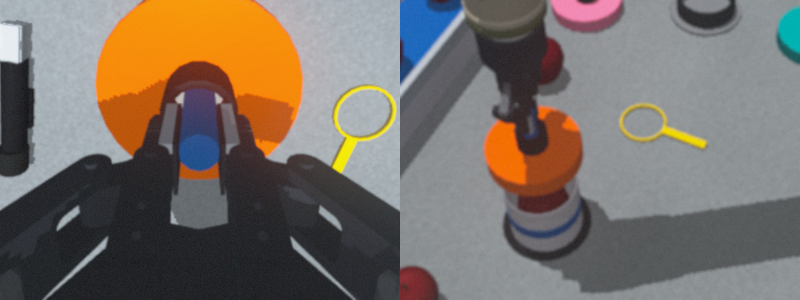

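The pair hangs over the tin: wrist inset shows the knob at (200,153) and the side inset shows the tin directly under the orange lid. TCP + knob offset is within 1 mm of the tin axis. I'll lower in stages and watch the force.

>>> {"fn": "servo_tool", "kwargs": {
  "series": [
    [[0,0,0.005,0,0],[0,0,0.013,0,0],[0,0,0.022,0,0],[0,0,0.031,0,0],[0,0,0.038,0,0],[0,0,0.043,0,0],[0,0,0.046,0,0],[0,0,0.049,0,0],[0,0,0.052,0,0],[0,0,0.055,0,0],[0,0,0.057,0,0],[0,0,0.057,0,0]]
  ]
}}

```text
t: 12.05
position: [0.5345, 0.2223, 0.3345]
orientation: [0.789, -0.615, -0.0, 0.0]
force: [0.4, 0.3, -4.8]
grip_width: 0.19
```

```bash
python3 - <<'E'
from h import *
a=camera("side")[:,:,::-1].copy();c=camera("wrist")[:,:,::-1].copy()
s=bot.state();print(s["t"],s["position"],s["orientation"],s["grip_width"],s["force"],s["torque"])
cv2.imwrite("pics/m8.png",np.hstack([cv2.resize(c[180:480,120:520],(400,300)),cv2.resize(a[240:360,170:330],(400,300))]))
E
```

```text
12.15 [0.5345788  0.22241348 0.33483909] [ 7.88795317e-01 -6.14655951e-01  1.56225863e-05 -9.04400953e-05] 0.18923827508842989 [ 0.51721946  0.04911857 -3.65954258] [-0.04036961 -0.00321369 -0.01267231]
```

View pics/m8.png

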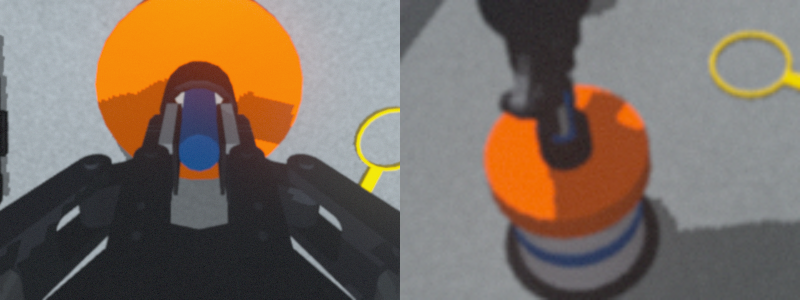

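There is no side load (about 0.5 N), the plug is about 4 mm inside the mouth and the lid looks level. I'll lower the rest in small steps.

>>> {"fn": "servo_tool", "kwargs": {
  "series": [
    [[0,0,0.0015,0,0],[0,0,0.003,0,0],[0,0,0.0045,0,0],[0,0,0.006,0,0],[0,0,0.007,0,0],[0,0,0.007,0,0]]
  ]
}}

```text
t: 12.75
position: [0.5345, 0.2223, 0.3275]
orientation: [0.789, -0.615, -0.0, 0.0]
force: [1.2, -0.5, -4.2]
grip_width: 0.192
```

>>> {"fn": "servo_tool", "kwargs": {
  "series": [
    [[0,0,0.0007,0,0],[0,0,0.0012,0,0],[0,0,0.0012,0,0]]
  ]
}}

```text
t: 13.05
position: [0.5347, 0.2223, 0.327]
orientation: [0.789, -0.615, 0.0, -0.0]
force: [-0.5, -1.2, 0.6]
grip_width: 0.191
```

>>> {"fn": "servo_tool", "kwargs": {
  "series": [
    [[0,0,0.0003,0,0],[0,0,0.0006,0,0],[0,0,0.0006,0,0]]
  ]
}}

```text
t: 13.35
position: [0.5346, 0.2223, 0.3269]
orientation: [0.789, -0.615, 0.0, -0.0]
force: [-4.5, -3.2, 6.6]
grip_width: 0.193
```

```bash
python3 - <<'E'
from h import *
a=camera("side")[:,:,::-1].copy();c=camera("wrist")[:,:,::-1].copy()
s=bot.state();print(s["t"],s["position"],s["orientation"],s["grip_width"],s["force"],s["torque"])
cv2.imwrite("pics/m9.png",np.hstack([cv2.resize(c[180:480,120:520],(400,300)),cv2.resize(a[240:360,170:330],(400,300))]))
E
```

```text
13.45 [0.53458998 0.22233154 0.32688853] [ 7.88729332e-01 -6.14740452e-01  4.03689031e-04 -2.34536663e-04] 0.19026569420696168 [-4.16497955 -2.69349967  6.33579169] [-0.53562171  0.88784106  0.03771087]
```

View pics/m9.png

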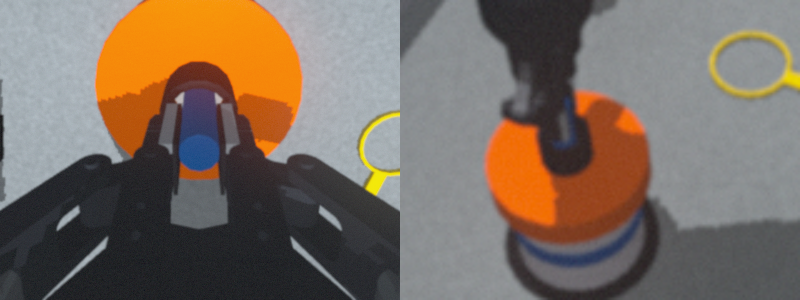

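TCP height 0.3269 is the predicted seated height (0.327) and the rim carries about 10 N. I'll relax the push slightly and let go.

>>> {"fn": "servo_tool", "kwargs": {
  "series": [
    [[0,0,-0.0005,0,0],[0,0,-0.0005,0,0],[0,0,-0.0005,0,0.25],[0,0,-0.0005,0,0.3],[0,0,-0.0005,0,0.4],[0,0,-0.0005,0,0.6],[0,0,-0.0005,0,0.8],[0,0,-0.0005,0,1],[0,0,-0.0005,0,1],[0,0,-0.0005,0,1],[0,0,-0.0005,0,1],[0,0,-0.0005,0,1]]
  ]
}}

```text
t: 14.65
position: [0.5346, 0.2223, 0.3265]
orientation: [0.789, -0.615, -0.0, -0.0]
force: [-1.0, 0.4, 1.0]
grip_width: 1.004
```

```bash
python3 - <<'E'
from h import *
np.save("Ew10.npy",wristE());c=camera("wrist")[:,:,::-1].copy();a=camera("side")[:,:,::-1].copy();t=camera("top")[:,:,::-1].copy()
s=bot.state();print(s["t"],s["position"],s["orientation"],s["grip_width"],s["force"],s["torque"])
cv2.imwrite("pics/w10.png",c);cv2.imwrite("pics/side10.png",a)
cv2.imwrite("pics/m10.png",np.hstack([cv2.resize(c[180:420,200:440],(400,400)),cv2.resize(a[240:360,190:310],(400,400))]))
E
```

```text
14.8 [0.53458275 0.22236605 0.32645858] [ 7.88775948e-01 -6.14680814e-01 -1.09952606e-05 -4.14827351e-05] 1.0018776177250457 [-0.32066577  0.726025    0.23543413] [-0.05597433 -0.01170824  0.00284794]
```

View pics/m10.png

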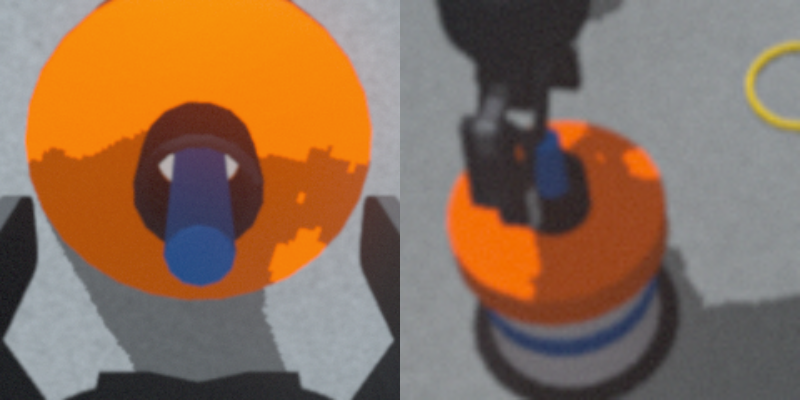

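Released: the knob top is at image (320,333), the collar is around it and the plate is concentric and level. I'll measure both axes for the collar grasp.

```bash
python3 - <<'E'
from h import *
from scipy.spatial.transform import Rotation as R
E=np.load("Ew10.npy");im=cv2.imread("pics/w10.png");h=cv2.cvtColor(im,cv2.COLOR_BGR2HSV);s=bot.state();r=R.from_quat(s["orientation"]).as_matrix()
m=cv2.inRange(h,(4,150,60),(20,255,255));m[:140]=0;m[380:]=0;m[:,:200]=0;m[:,440:]=0
c=max(cv2.findContours(m,0,1)[0],key=cv2.contourArea)[:,0].astype(float)
W=np.array([at(p,"wrist",0.116,E)[:2] for p in c]);(x,y),ra=cv2.minEnclosingCircle(W.astype(np.float32));print(x,y,ra)
k=at((320,333),"wrist",.178,E);print("knob",k)
for q in((x,y),k[:2]):print("tool",(r.T@(np.r_[q,0]-s["position"]))[:2])
E
```

```text
0.5345332622528076 0.22222137451171875 0.061494942754507065
knob [0.53360221 0.22108134 0.178     ]
tool [0.00015051 0.00010029]
tool [0.0010285  0.00128166]
```

>>> {"fn": "servo_tool", "kwargs": {
  "series": [
    [[0,0,0.008,0,1],[0,0,0.018,0,1],[0,0,0.027,0,1],[0,0,0.032,0,1],[0,0,0.0345,0,1],[0,0,0.0345,0,1],[0,0,0.0345,0,0.7],[0,0,0.0345,0,0.6],[0,0,0.0345,0,0.55],[0,0,0.0345,0,0.5],[0,0,0.0345,0,0.45],[0,0,0.0345,0,0.4],[0,0,0.0345,0,0.2],[0,0,0.0345,0,0],[0,0,0.0345,0,0],[0,0,0.0345,0,0],[0,0,0.0345,0,0]]
  ],
  "grip_force": 40
}}

```text
t: 16.5
position: [0.5347, 0.2224, 0.2924]
orientation: [0.789, -0.615, 0.0, -0.0]
force: [-1.2, -1.4, 4.8]
grip_width: 0.446
```

```bash
python3 - <<'E'
from h import *
c=camera("wrist")[:,:,::-1].copy();a=camera("side")[:,:,::-1].copy()
s=bot.state();print(s["t"],s["position"],s["orientation"],s["grip_width"],s["force"],s["torque"])
cv2.imwrite("pics/m11.png",np.hstack([cv2.resize(c[180:420,200:440],(400,400)),cv2.resize(a[240:360,190:310],(400,400))]))
E
```

```text
16.6 [0.53466115 0.22247096 0.29236403] [ 7.88776642e-01 -6.14679830e-01  1.63597458e-04 -2.97429503e-04] 0.44685249470676686 [-0.94028474 -0.25900997  5.69742514] [-0.08046924  0.27077907  0.01754945]
```

View pics/m11.png

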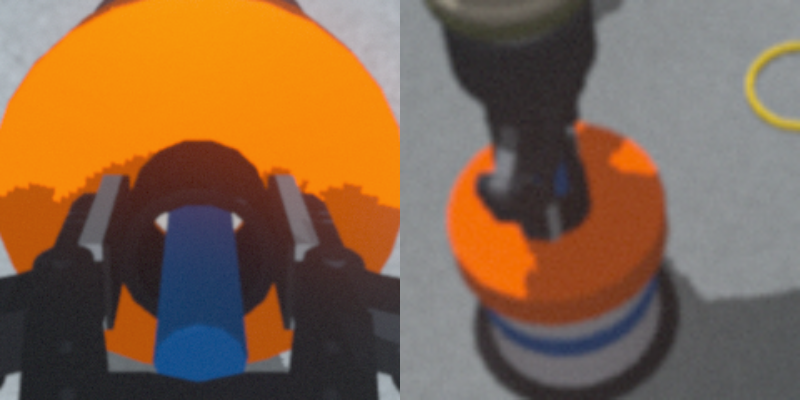

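The pads hold the collar (opening 0.447, about 38 mm), with the knob free in the middle at (200,345). I'll lift a little first.

>>> {"fn": "servo_tool", "kwargs": {
  "series": [
    [[0,0,-0.002,0,0],[0,0,-0.004,0,0],[0,0,-0.006,0,0],[0,0,-0.008,0,0],[0,0,-0.01,0,0],[0,0,-0.01,0,0],[0,0,-0.01,0,0]]
  ]
}}

```text
t: 17.3
position: [0.5346, 0.2224, 0.302]
orientation: [0.789, -0.615, 0.0, -0.0]
force: [0.4, 0.9, -1.4]
grip_width: 0.453
```

```bash
python3 - <<'E'
from h import *
c=camera("wrist")[:,:,::-1].copy();a=camera("side")[:,:,::-1].copy()
s=bot.state();print(s["t"],s["position"],s["grip_width"],s["force"],s["torque"])
cv2.imwrite("pics/m12.png",np.hstack([cv2.resize(c[180:420,200:440],(400,400)),cv2.resize(a[240:360,190:310],(400,400))]))
E
```

```text
17.4 [0.53453282 0.22235664 0.30183712] 0.44486114736613247 [ 0.30264412  0.89968297 -1.80982752] [ 0.03387535 -0.01228262  0.00658567]
```

View pics/m12.png

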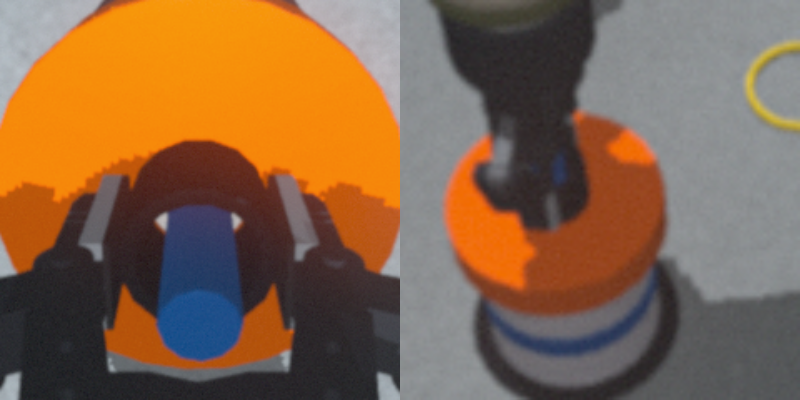

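Only the outer lid's weight is carried (about 1.6 N), and the knob has dropped relative to the collar, to (200,325). I'll continue straight up.

>>> {"fn": "servo_tool", "kwargs": {
  "series": [
    [[0,0,-0.004,0,0],[0,0,-0.01,0,0],[0,0,-0.018,0,0],[0,0,-0.027,0,0],[0,0,-0.036,0,0],[0,0,-0.045,0,0],[0,0,-0.054,0,0],[0,0,-0.063,0,0],[0,0,-0.072,0,0],[0,0,-0.081,0,0],[0,0,-0.09,0,0],[0,0,-0.099,0,0],[0,0,-0.107,0,0],[0,0,-0.113,0,0],[0,0,-0.117,0,0],[0,0,-0.118,0,0],[0,0,-0.118,0,0],[0,0,-0.118,0,0],[0,0,-0.118,0,0],[0,0,-0.118,0,0]]
  ]
}}

```text
t: 19.4
position: [0.5345, 0.2223, 0.4197]
orientation: [0.789, -0.615, -0.0, 0.0]
force: [0.3, -0.1, -3.1]
grip_width: 0.448
```

```bash
python3 - <<'E'
from h import *
a=camera("side")[:,:,::-1].copy();t=camera("top")[:,:,::-1].copy()
s=bot.state();print(s["t"],s["position"],s["orientation"],s["grip_width"],s["force"],abs(s["joint_velocities"]).max())
cv2.imwrite("pics/side13.png",a)
cv2.imwrite("pics/m13.png",np.hstack([cv2.resize(a[200:360,170:330],(400,400)),cv2.resize(t[100:340,140:380],(400,400))]))
# predicted seated disc edge, knob top in side view
o=a.copy()
for z,r,c in((.1,.054,(0,255,0)),(.178,.009,(0,255,255))):
    cv2.polylines(o,[np.round(proj(circ(.5338,.2222,z,r),"side")*8).astype(np.int32)],True,c,1,shift=3)
cv2.imwrite("pics/o13.png",cv2.resize(o[220:370,170:320],(600,600),interpolation=cv2.INTER_NEAREST))
E
```

```text
19.5 [0.53457267 0.22233893 0.41978363] [ 7.88772433e-01 -6.14685313e-01 -8.67307919e-05  8.80010180e-05] 0.4459424456646377 [-0.19299867  0.92472687 -1.11321679] 0.0024759062346702146
```

View pics/m13.png

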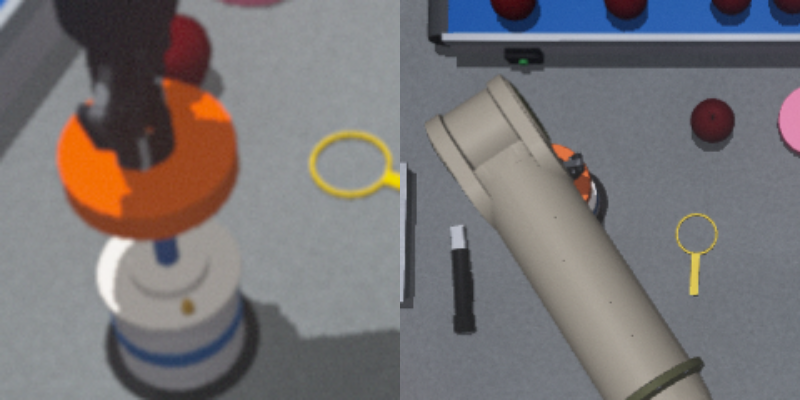

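View pics/o13.png

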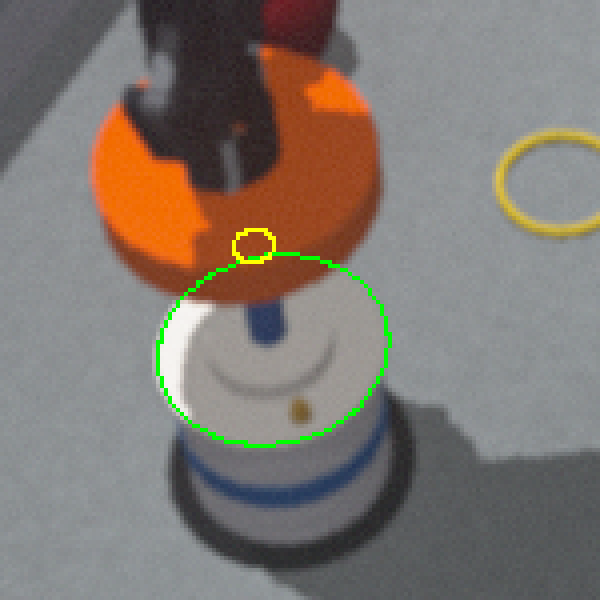

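The side view shows the white inner lid with a brass port flat on the tin, matching the outline predicted for a seated lid. The orange lid is level above it and bystanders have not moved. I'll hand in.

```bash
python3 -c "
from workcell import bot
print(bot.sign_off())"
```

```text
the job is handed in; nothing more can be done
None
```

I moved the nested lids by the blue knob from the rest onto the tin, let the knob go once they were seated, then lifted the orange lid alone by its collar. I handed in at about 19.5 s with the orange lid held still and level above the tin.

**Last checks:**
- **Seating:** before release the TCP was at 0.3269 m against 0.327 m predicted, with about 10 N carried by the rim.
- **Inner lid:** after the lift, its edge in the side view matches the outline predicted for a flat, seated lid to about a pixel. The knob and tin axes agreed to about 1 mm.
- **Outer lid:** it rose about 127 mm, so its skirt should be roughly 40 mm above the knob top. This height comes from the TCP travel.
- **Bystanders:** none in the last pictures, which do not cover the bottle and cup, looked displaced.

**Disagreements:**
- The top, side and wrist cameras differed by 1–2 mm on positions.
- Just before release there was a sideways force of about 5 N, which was gone after the knob was let go.
- In the final hold the vertical force read between −1.1 and −3.1 N, around the expected −1.5 N.

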